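# Free the ratchet pawl and press the arm down onto a sleeve

## Task

The toothed arm of the small bench press is held up by its pawl. Press the pawl's ribbed thumb tab down as far as it goes to free the teeth, then push the arm down by the round plate on its end until its rubber foot rests on the metal sleeve standing under it. Do not pick up or shift the sleeve, and leave the other things on the bench where they are.

Things in the scene. Friction and masses are not known exactly. Their poses are not given: they have to be found in the camera images.
- press: Grey press fixed to the bench; base plate 300 x 90 x 12 mm between two cheeks. Origin: on the bench under the arm's pivot. Own x runs along the plate (-180 to +120 mm): arm reaches to -x, pawl tab to +x; z up. Pivot axes parallel to y: arm at x 0, 68 mm above the bench; pawl at x +62, 101 mm above it. Heights: raised arm end about 165 mm, pawl nose 125 (engaged) to 145 mm (freed).
- press_arm (a joint): Arm angle (rad): near 0 at the start, pointing about 0.60 rad above level; grows as the arm goes down; 0.60 when it is level with its foot on the sleeve; stop at 0.64. Stiff hinge: the arm stays where it is left and takes about 3 to 5 N at its end to move down. While the pawl is in the teeth (one every 0.30 rad) it is blocked both ways, but for about 0.05 rad of play either side of 0.
- thumb_plate (a point): Centre of the upper face of the round steel thumb plate (36 mm diameter, 8 mm thick) on the arm's free end, where the arm is pushed: 140 mm out from the pivot along the arm and 16 mm above that line, so it moves on an arc of 141 mm radius about the pivot. It slopes with the arm while raised; arm down, it is level, 84 mm above the bench.
- rubber_foot (a point): Centre of the underside of the black rubber foot (30 mm diameter) under the arm's end, 42 mm below the thumb plate's upper face. It lands flat on the sleeve, 42 mm above the bench.
- press_pawl (a joint): Angle of the pawl (rad): 0 engaged in the teeth (as at the start), 0.35 pressed fully free against its stop. The nose clears the teeth from about 0.17 on. The pawl has a friction pivot and no return spring: it stays where it is left. Pressing the tab takes about 3 N.
- pawl_tab (a point): Middle of the top of the ribbed steel thumb tab, 30 mm (along the press's x) by 34 mm, at the pawl's rear end: at x = +116 mm of the press, about 114 mm above the bench when engaged. Pressed down, it swings about the pawl's pivot, 54 mm away; fully pressed it has sunk about 18 mm and tilts by 0.35 rad.
- press_seat (a point): Point on top of the base plate (12 mm above the bench) right under the foot of the lowered arm, 140 mm from the pivot along the press's -x: where the sleeve stands.
- sleeve: Loose upright grey metal sleeve, 24 mm diameter, 30 mm tall, standing on the base plate under the arm's foot. Origin: centre of its underside; z along its axis.
- mug: Bystander: white spotted mug, 82 x 114 x 91 mm tall. Origin: centre of its underside.
- spare_bush: Bystander: low tan bush, 30 mm diameter, 22 mm tall, standing on the bench beyond the press. Origin: centre of its underside.
- sanding_block: Bystander: loose black sanding block, 42 x 70 x 30 mm tall, on the bench to the right of the press. Origin: centre of its underside.
- cap: Bystander: loose flat black cap, 42 mm diameter, 16 mm tall, on the bench to the right of the press. Origin: centre of its underside.

How it is judged:
On the way, in this order (a step that is already met when the one before it is completed fails the run):
1. the pawl is pressed fully free while the arm is still up (value of joint press_pawl above 0.26 rad and value of joint press_arm below 0.2 rad), for 0.1 s.
2. the arm is pushed down past its teeth until its foot rests on the sleeve (value of joint press_arm between 0.572 and 0.628 rad and angle between sleeve's own z axis and vertical below 0.1 rad and horizontal distance between sleeve and press_seat below 0.015 m and height (world z) of sleeve below 0.018 m), for 0.2 s.
At the end, for the whole second after the job is handed in: The arm is down with its foot resting on the sleeve (arm angle 0.572 to 0.628 rad, foot within about 4 mm of contact), everything is at rest, and the sleeve stands upright on the base plate within 15 mm of the seat point (all of step 2 and velocity of joint press_arm between -0.02 and 0.02 rad/s and linear speed of sleeve below 0.01 m/s); the robot touches nothing.
It fails at once if the sleeve is lifted off the base plate (height (world z) of sleeve above 0.022 m).
It fails at once if the sleeve is shifted more than 12 mm (distance of sleeve from where it was at the start of the episode above 0.012 m).
It fails at once if the mug, the spare bush, the sanding block or the cap is displaced by more than 30 mm (distance of any of mug, spare_bush, sanding_block, cap from where it was at the start of the episode above 0.03 m).
It also fails if it takes over 38 s, if anything falls off the work surface, if the arm or the gripper's body presses on something with over 40 N, if the wrist force passes 120 N, or if a joint passes its speed limit or range.

## Robot

A 7-joint arm with a two-finger parallel gripper is mounted at the origin on a cart in front of the work surface, level with it; the furniture and walls round the work are solid. World frame = base frame: x ahead of the robot, y to its left, z up, the work surface at z = 0. Lengths are in m, angles in rad, forces in N, time in s.
With the tool pointing down it reaches from about 0.425 to 1.025 m from the base axis. Payload 9.4 kg.
Tool frame: the origin (TCP) lies at the very end of the fingers, on their centre line; the grasp point (between the pads) lies 19 mm behind it; x points along the fingers, y is the direction in which the jaws open and shut, and the axes are right-handed (so a half turn about x gives the same grasp; the last joint's range is limited). The gripper opens to 85 mm and grips with 20 to 120 N. Pads are 22 mm wide; open, the fingers measure 114 mm over their backs; the gripper's body (76 mm by 85 mm) begins 54 mm behind the grasp point. The pads swing forward as they close: fully open they stand 13 mm farther back than shut.
Start: joints at [1.059, 0.599, -0.003, 1.599, 0.002, 0.943, -0.08], TCP at [0.305, -0.658, 0.231] pointing down, gripper open.
Joint ranges: [-2.57, 2.57], [-0.35, 1.97], [-1.29, 1.29], [0.11, 2.56], [-1.05, 4.19], [0.11, 1.86], [-2.63, 2.63]. Speed limits (rad/s): [2.22, 2.22, 3.01, 3.01, 3.14, 3.14, 3.14].

## Interface

Orientations are given as a rotation vector (axis times angle).
In Python, from bench import r gives the robot as it stands. The module is installed in compiled form; this text tells all that it offers.
- The arm moves only by the shell command python3 -m crank 'ROWS' [FORCE]. ROWS is JSON, one flat list of numbers, 7 for each row, row after row: the shift along the tool's x, y, z in m, then the turn, a rotation vector about the tool's x, y, z in degrees, then the finger opening in m, from 0 to 0.0854. In form: [tx, ty, tz, ax, ay, az, hand, tx, ty, tz, ax, ay, az, hand, ...]. A call has 1 to 10 rows; each row shifts and turns the commanded pose from where the row before left it, along the tool's axes as they then stand; what a row does not reach is not made up. A row lasts 1/8 s, in which the tool goes at most 62.5 mm and 10.7 degrees, less where a joint would pass 70% of its speed; a pose out of reach is approached as far as the arm can. A call is refused whole if a number of a shift passes 0.0625 or a number of a turn 10.7, either way. A call with a gripper value outside its range is refused whole. The fingers move at their own pace and stop on an object; FORCE is the grip in N (left out, the last holds). Time passes only in rows, so rows that do not move let the fingers close. It gives the time, the measured TCP pose, the force and the opening at its end, in the units of the state.
- r.state(): the state, without advancing time (a new reading comes with each control period).
- r.get_image(name): name is "side" or "top" or "wrist"; returns the picture (384x512x3 uint8, red, green, blue); there is no depth.
- r.get_calibration(name): a dict with "fovy" (degrees; the focal length in pixels is half the picture's height over the tangent of half this angle, whatever the lens; pixels are square), "cx", "cy" (the principal point, pixels), "k1" (the pictures are not rectified: a ray, as slopes to the right and down, at radius r is drawn at 1 + k1 r^2 times it, then the intrinsics apply), "origin" and "attitude" of the camera in the world. Camera axes: x right, y down, z forward; pixel columns grow to the right and rows downward; lengths in m; the calibration is good to about 2 mm. A picture is of the moment at which its call begins: read the wrist's pose just before it. get_calibration takes no time and is no camera call; for the wrist camera it gives the pose at the moment of the call.
- r.close_job(): hands the job in, once; it reports no verdict.
The state is a dict: "time": time; "qpos": joint angles; "joint_vel": joint speeds; "joint_efforts": joint torques, N m; "eef_pos": TCP position; "orientation": TCP orientation; "wrist_force": force on the tool from outside, world axes, zero at the start; "torque": the same for the moment, N m; "opening": finger opening in m.
Only numpy, scipy, OpenCV 4.12 (cv2) and the standard library are available. Lean on these libraries where they do the work, as an engineer would, in place of code of your own. Each camera call takes 0.05 s, during which the arm holds its last target. There are 200 camera calls.

## Working session

There is one attempt and no reset: what is moved stays moved. The work goes in short steps, Python scripts to look and compute and a shell command to move; the robot and the scene stay as the last step left them, time stands still between calls to the robot, and variables do not carry over. Pictures are saved under pics/ and viewed, about 8 in all and at most 12, crops included, and the job is handed in when it is done.

```bash
mkdir -p pics; cat > h.py <<'E'
import numpy as np, cv2
from bench import r
from scipy.spatial.transform import Rotation as R
def att(c):
    a=np.array(c["attitude"],float)
    return a if a.shape==(3,3) else (R.from_rotvec(a).as_matrix() if a.size==3 else R.from_quat(a).as_matrix())
def K(c):
    f=192/np.tan(np.radians(c["fovy"])/2); return f
def ray(c,u,v):
    f=K(c); d=np.array([(u-c["cx"])/f,(v-c["cy"])/f]); s=d.copy()
    for _ in range(30): s=d/(1+c["k1"]*(s@s))
    w=att(c)@np.array([s[0],s[1],1]); return np.array(c["origin"]),w/np.linalg.norm(w)
def plane(c,u,v,z):
    o,d=ray(c,u,v); return o+d*(z-o[2])/d[2]
def tri(c1,p1,c2,p2):
    o1,d1=ray(c1,*p1);o2,d2=ray(c2,*p2)
    t=np.linalg.lstsq(np.c_[d1,-d2],o2-o1,rcond=None)[0]
    a=o1+d1*t[0];b=o2+d2*t[1];return (a+b)/2,np.linalg.norm(a-b)
def proj(c,P):
    q=att(c).T@(np.array(P)-np.array(c["origin"]));s=q[:2]/q[2];s=s*(1+c["k1"]*(s@s));return K(c)*s+[c["cx"],c["cy"]]
def snap(n,f):
    c=r.get_calibration(n);im=r.get_image(n);cv2.imwrite("pics/"+f,im[:,:,::-1]);return c,im
E
python3 - <<'E'
from h import *
for n in("side","top","wrist"):
    c,im=snap(n,n+"0.png");print(n,c)
a=[cv2.imread(f"pics/{n}0.png") for n in("side","top")]
cv2.imwrite("pics/st0.png",np.hstack(a)[:, :])
s=r.state();print(s)
E
```

```text
side {'fovy': 50.12636968858105, 'cx': 254.09075469732988, 'cy': 192.43122656491462, 'k1': -0.08641289050853346, 'origin': array([0.52371945, 0.2898392 , 0.67095247]), 'attitude': array([-0.04073264,  2.83616671, -1.32217803])}
top {'fovy': 45.08689832143607, 'cx': 257.69402453774507, 'cy': 185.29516259983393, 'k1': -0.18927177106691928, 'origin': array([ 0.36794172, -0.35227621,  1.10635192]), 'attitude': array([-2.11999149,  2.15054456, -0.2034781 ])}
wrist {'fovy': 63.136673272596134, 'cx': 254.72696677037553, 'cy': 192.03661972752846, 'k1': -0.06685184451651045, 'origin': array([ 0.36931441, -0.62698349,  0.3728852 ]), 'attitude': array([ 2.44156673, -1.55807862, -0.22151896])}
{'time': 0.15, 'qpos': array([ 1.05930393,  0.59994971, -0.00258064,  1.59991608,  0.00180545,
        0.94290152, -0.07978398]), 'joint_vel': array([ 3.45338190e-03, -1.55453470e-03,  8.43199618e-04, -1.71107688e-03,
        3.12791486e-05,  2.05155590e-03, -7.63124991e-04]), 'joint_efforts': array([ 3.68627807e-03, -7.76995754e+01,  1.56690337e+00, -2.58233285e+01,
        1.24674672e-02,  6.76032098e-03, -1.96297839e-05]), 'eef_pos': array([ 0.30525745, -0.65723002,  0.2306195 ]), 'orientation': array([ 1.98091285,  0.43888433, -1.98161497]), 'wrist_force': array([-0.26845063,  0.25927501,  0.60867232]), 'torque': array([0.00961245, 0.01889675, 0.0004084 ]), 'opening': 0.08544951810224256}
```

View pics/top0.png

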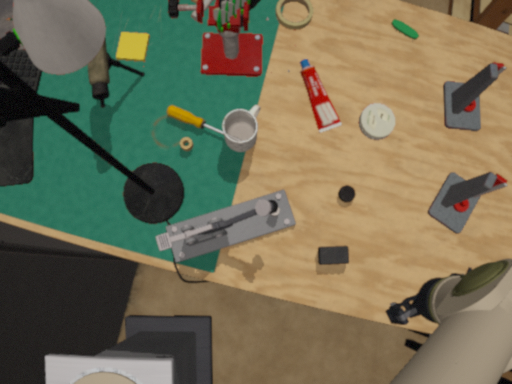

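View pics/side0.png

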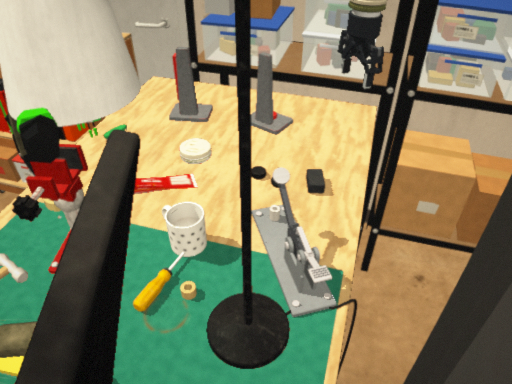

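The top view shows the press with its tab at about (165,242) and its thumb plate at about (268,207). In the side view the tab is at about (319,273) and the plate at about (281,176). The lamp pole and foot stand near the press. Next I zoom in and triangulate.

```bash
python3 - <<'E'
from h import *
t=cv2.imread("pics/top0.png");s=cv2.imread("pics/side0.png")
a=cv2.resize(t[180:280,150:300],None,fx=4,fy=4,interpolation=cv2.INTER_CUBIC)[:, :600]
b=cv2.resize(s[160:315,240:340],None,fx=3.8,fy=3.8,interpolation=cv2.INTER_CUBIC)
cv2.imwrite("pics/a.png",a);cv2.imwrite("pics/b.png",b)
T=r.get_calibration("top");S=r.get_calibration("side")
for n,p,q in(("tab",(165,242),(319,273)),("plate",(268,207),(281,176))):print(n,tri(T,p,S,q))
for n,p in(("lampbase",(153,193)),("mug",(240,130)),("cap",(346,194)),("block",(333,255)),("bush",(186,144))):print(n,plane(T,*p,0.02))
print("pole",[tri(T,p,S,q) for p,q in (((153,193),(248,320)),)])
E
```

```text
tab (array([ 0.42402878, -0.16523645,  0.10917906]), np.float64(0.000477588843713521))
plate (array([ 0.48966585, -0.38714503,  0.14903876]), np.float64(0.005075231224266294))
lampbase [ 0.54602706 -0.11759202  0.02      ]
mug [ 0.69930407 -0.32757393  0.02      ]
cap [ 0.53744382 -0.58036432  0.02      ]
block [ 0.39276656 -0.54310314  0.02      ]
bush [ 0.6658919  -0.19571521  0.02      ]
pole [(array([ 0.54544204, -0.11969298,  0.02921307]), np.float64(0.001847352732187189))]
```

View pics/a.png

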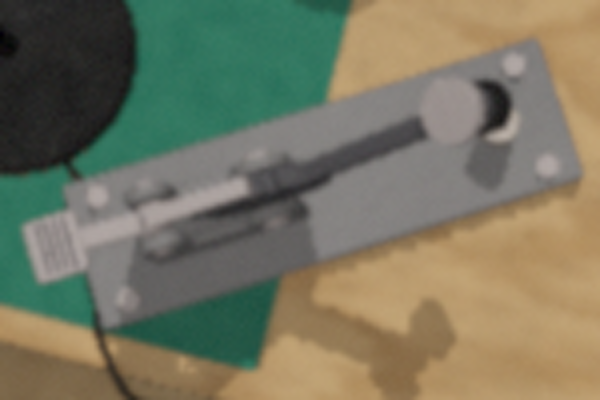

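View pics/b.png

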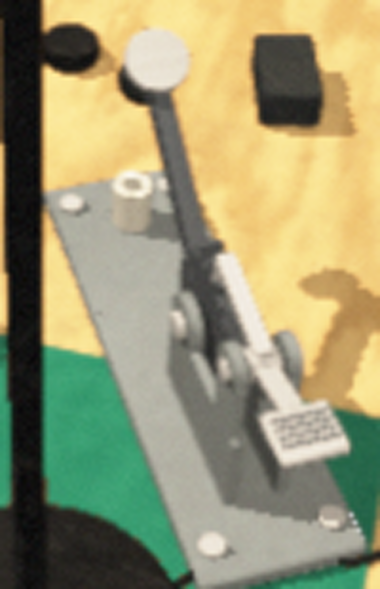

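```bash
python3 - <<'E'
from h import *
T=r.get_calibration("top");S=r.get_calibration("side")
ft=lambda u,v:(150+u/4-.4,180+v/4-.4); fs=lambda u,v:(240+u/3.8-.4,160+v/3.8-.4)
for n,p,q in(("tab",(55,248),(308,430)),("plate",(452,109),(157,60))):print(n,tri(T,ft(*p),S,fs(*q)))
C=np.array([plane(T,*ft(*p),.012) for p in((65,185),(537,38),(582,178),(104,328))])
print(C, [np.linalg.norm(C[i]-C[i-1]) for i in range(4)])
# C0,C3 are +x end; C1,C2 -x end
ex=(C[0]+C[3]-C[1]-C[2])/2; ex/=np.linalg.norm(ex); ey=np.array([-ex[1],ex[0],0]); m=C.mean(0)
O=m+.03*ex;O[2]=0
print("ex",ex,"yaw",np.arctan2(ex[1],ex[0]),"O",O)
z=np.array([0,0,1])
print("tab pred",O+.116*ex+.114*z)
for a in(0.6,0.0):
    print("plate",a,O+ex*(-.14*np.cos(a)-.016*np.sin(a))*1+z*(.068+.14*np.sin(a)+.016*np.cos(a)))
print("sideproj tab",proj(S,O+.116*ex+.114*z),fs(308,430), "seat",O-.14*ex)
s=r.state();print(R.from_rotvec(s["orientation"]).as_matrix().round(3))
E
```

```text
tab (array([ 0.42331079, -0.16222862,  0.11402489]), np.float64(0.0022445328398185706))
plate (array([ 0.48967276, -0.37576884,  0.1591687 ]), np.float64(0.00336250518664382))
[[ 0.46766606 -0.14855154  0.012     ]
 [ 0.55277411 -0.43154107  0.012     ]
 [ 0.46805398 -0.45627898  0.012     ]
 [ 0.38287567 -0.17262653  0.012     ]] [np.float64(0.08814202293317898), np.float64(0.29551049482968594), np.float64(0.0882579478573761), np.float64(0.296165588354862)]
ex [-0.28780336  0.95768952  0.        ] yaw 1.8627286855733913 O [ 0.45920836 -0.27351885  0.        ]
tab pred [ 0.42582317 -0.16242686  0.114     ]
plate 0.6 [ 0.49506326 -0.39282902  0.16025532]
plate 0.0 [ 0.49950083 -0.40759538  0.084     ]
sideproj tab [318.53503613 272.5166166 ] (320.6526315789474, 272.7578947368421) seat [ 0.49950083 -0.40759538  0.        ]
[[-0.001  0.421 -0.907]
 [ 0.001 -0.907 -0.421]
 [-1.    -0.001  0.   ]]
```

```bash
python3 - <<'E'
from h import *
T=r.get_calibration("top");S=r.get_calibration("side")
# lamp pole: plane through two top pixels, cut by side rays
def nrm(c,p,q): o,a=ray(c,*p);_,b=ray(c,*q);n=np.cross(a,b);return o,n/np.linalg.norm(n)
for seg in(((150,188),(75,122)),):
    o,n=nrm(T,*seg)
    for q in((248,300),(247,200),(244,100),(241,20)):
        a,d=ray(S,*q);print(q,a+d*((o-a)@n)/(d@n))
E
python3 -m crank '[0,0,0,-10,0,0,0, 0,0,0,-10,0,0,0, 0,0,0,-10,0,0,0, 0,0,0,-10,0,0,0, 0,0,0,-10,0,0,0, 0,0,0,-10,0,0,0, 0,0,0,-10,0,0,0, 0,0,0,-10,0,0,0, 0,0,0,-9,0,0,0]' 30
python3 - <<'E'
from h import *
s=r.state();M=R.from_rotvec(s["orientation"]).as_matrix();print(M.round(3),s["qpos"].round(3))
print("to tab hover",M.T@(np.array([.4245,-.163,.165])-s["eef_pos"]))
E
```

```text
(248, 300) [ 0.54603916 -0.12541024  0.0821056 ]
(247, 200) [ 0.5454158  -0.13031478  0.30445275]
(244, 100) [ 0.54722096 -0.1310159   0.4537645 ]
(241, 20) [ 0.54891473 -0.13071801  0.54299712]
time: 1.27
eef_pos: [0.3051, -0.6574, 0.2309]
orientation: [0.893, 1.381, -0.892]
wrist_force: [-0.1, 0.3, 0.1]
opening: -0.0002
[[-0.     0.912  0.41 ]
 [ 0.001  0.41  -0.912]
 [-1.    -0.    -0.001]] [ 1.315  0.632 -0.427  1.581  0.296  0.994  1.221]
to tab hover [ 0.06612274  0.31167759 -0.40192505]
```

```bash
python3 -m crank '[0.004,0.039,-0.05,0,0,0,0, 0.004,0.039,-0.05,0,0,0,0, 0.004,0.039,-0.05,0,0,0,0, 0.004,0.039,-0.05,0,0,0,0, 0.004,0.039,-0.05,0,0,0,0, 0.004,0.039,-0.05,0,0,0,0, 0.004,0.039,-0.05,0,0,0,0, 0.004,0.039,-0.05,0,0,0,0, 0,0,0,0,0,0,0]'
python3 - <<'E'
from h import *
s=r.state();M=R.from_rotvec(s["orientation"]).as_matrix();print(s["qpos"].round(3),s["wrist_force"])
print("to tab",M.T@(np.array([.4245,-.163,.114])-s["eef_pos"]))
c,a=snap("side","s1.png");_,b=snap("wrist","w1.png")
cv2.imwrite("pics/sw1.png",cv2.resize(np.hstack([a,b])[:,:,::-1],(800,300)))
E
```

```text
time: 2.4
eef_pos: [0.4278, -0.1687, 0.2]
orientation: [0.891, 1.381, -0.889]
wrist_force: [-0.4, -0.8, -0.2]
opening: -0.0002
[ 0.63   0.368 -0.492  2.2    0.289  0.634  0.358] [-0.43252117 -0.8012911  -0.17180282]
to tab [ 0.08596301 -0.00072795 -0.00643905]
```

View pics/sw1.png

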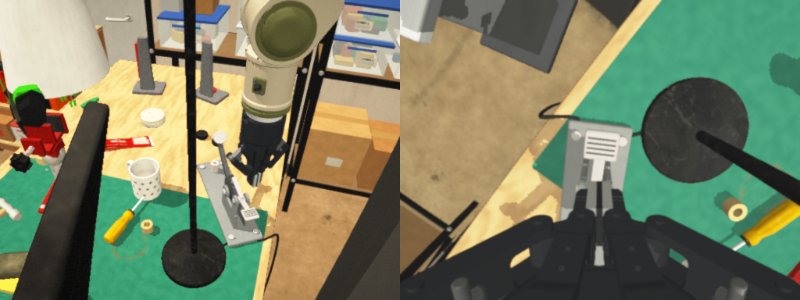

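The arm hovers clear of the lamp, and the tab shows in the wrist view at about (258,187). I'll check its position by casting that ray.

```bash
python3 - <<'E'
from h import *
c=r.get_calibration("wrist");T=r.get_calibration("top")
im=cv2.imread("pics/w1.png");g=im[130:260,210:310];h=cv2.cvtColor(im,cv2.COLOR_BGR2HSV)
m=((h[...,1]<40)&(h[...,2]>165)).astype(np.uint8);n,l,st,ce=cv2.connectedComponentsWithStats(m)
for i in range(1,n):
    if st[i,4]>150 and 200<ce[i][0]<320: print(st[i],ce[i])
print(plane(c,258,187,.114),tri(c,(258,187),T,(163.3,241.6)))
print(proj(c,[.4245,-.163,.114]))
E
```

```text
[ 217  156   81   88 3707] [262.32128406 191.05503102]
[250 316  11  23 203] [254.91625616 327.85714286]
[ 0.42542241 -0.16383034  0.114     ] (array([ 0.4245906 , -0.16299707,  0.11759796]), np.float64(0.0007882446441121022))
[257.33709095 185.55341836]
```

```bash
python3 -m crank '[0.04,-0.001,-0.006,0,0,0,0, 0.035,0,0,0,0,0,0, 0.012,0,0,0,0,0,0, 0.006,0,0,0,0,0,0, 0.006,0,0,0,0,0,0, 0.005,0,0,0,0,0,0, 0,0,0,0,0,0,0]'
python3 - <<'E'
from h import *
snap("wrist","w2.png")
E
```

```text
time: 3.38
eef_pos: [0.4233, -0.1691, 0.0978]
orientation: [0.895, 1.375, -0.898]
wrist_force: [-8.3, 2.5, 36.1]
opening: -0.0004
```

```bash
python3 -m crank '[-0.05,0,0,0,0,0,0, -0.06,0,0,0,0,0,0, 0,0,0,0,0,0,0]'
python3 - <<'E'
from h import *
s=r.state();print(s["qpos"].round(3))
_,b=snap("wrist","w3.png");_,a=snap("side","s3.png");_,t=snap("top","t3.png")
z=lambda i,y,x,h,w:cv2.resize(i[y:y+h,x:x+w],(400,400),interpolation=cv2.INTER_CUBIC)
cv2.imwrite("pics/c3.png",np.hstack([z(a,200,245,100,100),z(cv2.imread("pics/s1.png")[:,:,::-1],200,245,100,100)])[:,:,::-1])
E
```

```text
time: 3.8
eef_pos: [0.4258, -0.1694, 0.2101]
orientation: [0.898, 1.368, -0.895]
wrist_force: [-0.2, -1.0, 0.3]
opening: -0.0
[ 0.661  0.351 -0.526  2.197  0.293  0.65   0.344]
```

View pics/c3.png

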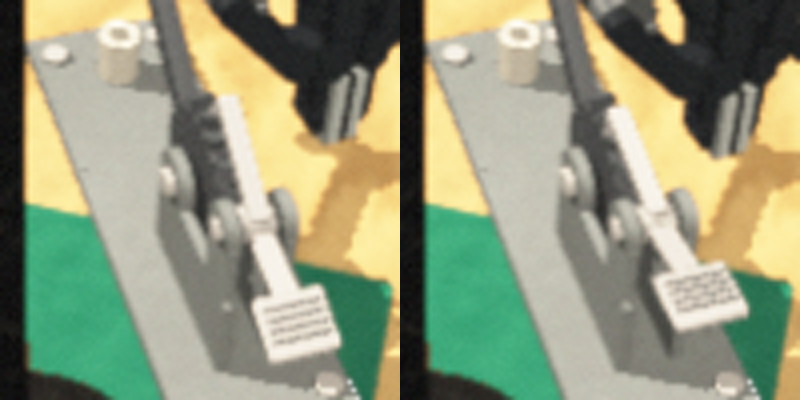

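Left is now, right is before: the tab has dropped and the nose stands clear of the teeth. I work out the pawl angle from the side view by cutting rays with the press's mid-plane.

```bash
python3 - <<'E'
from h import *
S=r.get_calibration("side");O=np.array([.4592,-.2735,0]);ex=np.array([-.2878,.9577,0]);ey=np.array([-ex[1],ex[0],0])
for n,u,v in(("tab after",297,322),("tab before",303,291),("nose after",230,101),("nose before",215,111)):
    a,d=ray(S,245+u/4-.4,200+v/4-.4);P=a+d*((O-a)@ey)/(d@ey);x=(P-O)@ex
    print(n,x.round(4),P[2].round(4),"ang",np.arctan2(P[2]-.101,x-.062).round(3))
s=r.state();M=R.from_rotvec(s["orientation"]).as_matrix()
a=np.array([0.6,.45,.3,.15,.0])
for q in a:
    P=O+ex*(-.14*np.cos(q)+.016*np.sin(q));P[2]=.068+.14*np.sin(q)+.016*np.cos(q)
    print(q,P.round(4),(M.T@(P-s["eef_pos"])).round(4))
print(M.round(3),M.T@ex)
E
```

```text
tab after 0.1214 0.0998 ang -0.019
tab before 0.1221 0.1217 ang 0.332
nose after 0.027 0.1444 ang 2.25
nose before 0.0112 0.1228 ang 2.736
0.6 [ 0.4899 -0.3755  0.1603] [ 0.0457 -0.0225  0.216 ]
0.45 [ 0.4935 -0.3876  0.1433] [ 0.0627 -0.0241  0.2284]
0.3 [ 0.4963 -0.3971  0.1247] [ 0.0813 -0.0254  0.2383]
0.15 [ 0.4984 -0.4038  0.1047] [ 0.1013 -0.0262  0.2452]
0.0 [ 0.4995 -0.4076  0.084 ] [ 0.122  -0.0267  0.2491]
[[ 0.001  0.914  0.405]
 [-0.001  0.405 -0.914]
 [-1.     0.     0.001]] [-8.84121130e-04  1.24332500e-01 -9.92249353e-01]
```

Pawl has turned by 0.35 rad and the nose is at 144 mm, so it is fully free. Next I move above the thumb plate.

```bash
python3 -m crank '[0,-0.0056,0.054,0,0,0,0, 0,-0.0056,0.054,0,0,0,0, 0,-0.0056,0.054,0,0,0,0, 0,-0.0056,0.054,0,0,0,0, 0.02,0,0,0,0,0,0, 0,0,0,0,0,0,0, 0,0,0,0,0,0,0]'
python3 - <<'E'
from h import *
s=r.state();M=R.from_rotvec(s["orientation"]).as_matrix();print(s["qpos"].round(3))
O=np.array([.4592,-.2735,0]);ex=np.array([-.2878,.9577,0])
for q in (.6,.45,.3,.15,0):
    P=O+ex*(-.14*np.cos(q)+.016*np.sin(q));P[2]=.068+.14*np.sin(q)+.016*np.cos(q)
    print(q,(M.T@(P-s["eef_pos"])).round(4))
_,b=snap("wrist","w4.png");_,a=snap("side","s4.png")
cv2.imwrite("pics/c4.png",np.hstack([cv2.resize(a[120:280,200:360],(400,400)),cv2.resize(b,(400,300))[[*range(300)]+[299]*100]])[:,:,::-1])
E
```

```text
time: 4.82
eef_pos: [0.4902, -0.3739, 0.1853]
orientation: [0.896, 1.38, -0.895]
wrist_force: [0.1, 0.7, -0.2]
opening: -0.0001
[ 0.872  0.56  -0.463  1.878  0.342  0.784  0.642]
0.6 [ 0.025  -0.001   0.0014]
0.45 [ 0.042  -0.0025  0.0139]
0.3 [ 0.0606 -0.0038  0.0237]
0.15 [ 0.0805 -0.0047  0.0307]
0 [ 0.1012 -0.0051  0.0347]
```

View pics/c4.png

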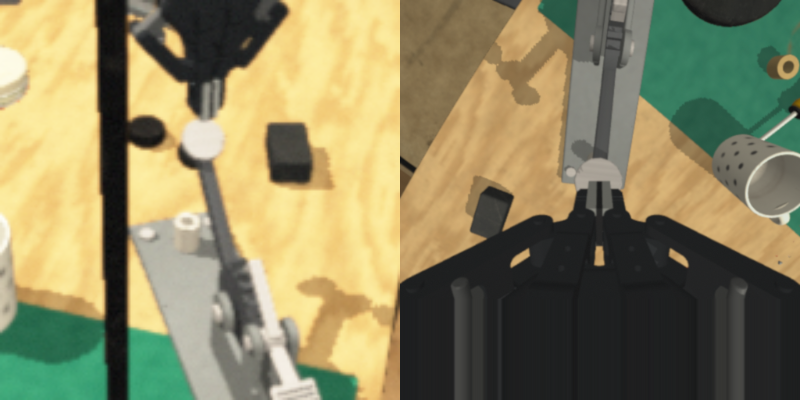

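Closed fingertips are right over the plate, and the arm is still up. I push down along the arc, most of the way first.

```bash
python3 -m crank '[0.017,0,0.001,0,0,0,0, 0.01,-0.001,0.006,0,0,0,0, 0.01,-0.001,0.006,0,0,0,0, 0.01,-0.0005,0.005,0,0,0,0, 0.01,-0.0005,0.005,0,0,0,0, 0.011,-0.0005,0.0035,0,0,0,0, 0.011,-0.0005,0.0035,0,0,0,0, 0,0,0,0,0,0,0]'
python3 - <<'E'
from h import *
s=r.state();M=R.from_rotvec(s["orientation"]).as_matrix()
P=np.array([.4995,-.4076,.084]);print((M.T@(P-s["eef_pos"])).round(4))
_,a=snap("side","s5.png")
cv2.imwrite("pics/c5.png",cv2.resize(a[120:280,200:360],(400,400))[:,:,::-1])
E
```

```text
time: 5.92
eef_pos: [0.4977, -0.4036, 0.1053]
orientation: [0.897, 1.381, -0.897]
wrist_force: [-1.1, -0.7, 1.0]
opening: 0.0002
[0.0213 0.0001 0.0044]
```

View pics/c5.png

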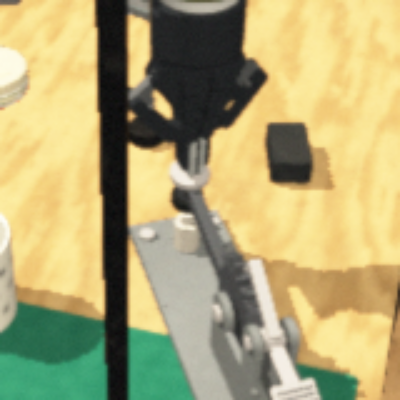

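The arm follows, with the foot just above the sleeve and the sleeve still standing. Now the last 20 mm, slowly.

```bash
python3 -m crank '[0.006,0,0.0015,0,0,0,0, 0.006,0,0.0015,0,0,0,0, 0.005,0,0.001,0,0,0,0, 0.003,0,0,0,0,0,0, 0,0,0,0,0,0,0]'
```

```text
time: 6.6
eef_pos: [0.5005, -0.4078, 0.0865]
orientation: [0.897, 1.378, -0.896]
wrist_force: [-0.0, 0.4, 0.1]
opening: 0.0003
```

```bash
python3 -m crank '[0.001,0,0,0,0,0,0, 0.001,0,0,0,0,0,0, 0,0,0,0,0,0,0]'; python3 -m crank '[0.001,0,0,0,0,0,0, 0,0,0,0,0,0,0]'
```

```text
time: 6.98
eef_pos: [0.5007, -0.4079, 0.085]
orientation: [0.896, 1.377, -0.896]
wrist_force: [0.7, 0.1, 2.1]
opening: -0.0001
time: 7.22
eef_pos: [0.5008, -0.408, 0.0841]
orientation: [0.896, 1.377, -0.896]
wrist_force: [0.6, -1.6, 5.1]
opening: -0.0
```

```bash
python3 -m crank '[0.001,0,0,0,0,0,0, 0,0,0,0,0,0,0]'; python3 -m crank '[0.001,0,0,0,0,0,0, 0,0,0,0,0,0,0]'
```

```text
time: 7.48
eef_pos: [0.5008, -0.408, 0.084]
orientation: [0.896, 1.377, -0.897]
wrist_force: [-0.8, -0.0, 13.4]
opening: 0.0002
time: 7.72
eef_pos: [0.5009, -0.4081, 0.0839]
orientation: [0.896, 1.376, -0.897]
wrist_force: [-3.3, 1.9, 22.4]
opening: 0.0
```

Solid contact: the tip stays at 84 mm while the force climbs to 22 N. I back straight off and check.

```bash
python3 -m crank '[-0.01,0,0,0,0,0,0, -0.04,0,0,0,0,0,0, -0.05,0,0,0,0,0,0, -0.05,-0.01,0.03,0,0,0,0, 0,0,0.05,0,0,0,0, 0,0,0.05,0,0,0,0, 0,0,0,0,0,0,0, 0,0,0,0,0,0,0]'
python3 - <<'E'
from h import *
cs,a=snap("side","s6.png");ct,t=snap("top","t6.png")
z=lambda i,y,x,h,w:cv2.resize(i[y:y+h,x:x+w],(400,400),interpolation=cv2.INTER_CUBIC)
cv2.imwrite("pics/c6.png",np.hstack([z(a,170,240,120,120),z(t,170,180,120,120)])[:,:,::-1])
E
```

```text
time: 8.72
eef_pos: [0.5436, -0.5295, 0.2308]
orientation: [0.897, 1.38, -0.896]
wrist_force: [0.9, 0.3, -0.2]
opening: 0.0002
```

View pics/c6.png

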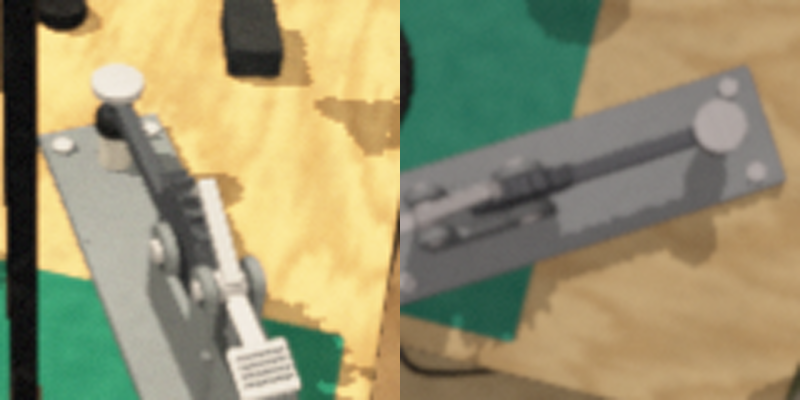

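```bash
python3 - <<'E'
from h import *
T=r.get_calibration("top");S=r.get_calibration("side")
print(tri(T,(275.6,207.2),S,(275,194.3)))
print(r.state()["wrist_force"]);print(r.close_job())
E
```

```text
(array([ 0.49871664, -0.40676002,  0.08204634]), np.float64(0.0029664098584873374))
[0.52875211 0.40971494 0.68751088]
the job is handed in; nothing more can be done
None
```

I pressed the pawl tab down to its stop, pushed the arm down by its round plate onto the sleeve, backed the robot off clear, and handed the job in. It took about 9 s of the 38 s allowed.

- **Pawl:** the side view showed it turned by about 0.35 rad, with the nose at 144 mm. The arm was still up at that point.
- **Contact:** the fingertips stopped on the plate 84 mm above the bench while the push rose from 5 to 22 N. That is the height expected with the foot on the sleeve.
- **After backing off:** two views put the plate's upper face at (0.499, -0.407, 0.082) m. The expected position was (0.4995, -0.4076, 0.084), and the rays missed each other by 3 mm, so this agrees within the calibration error. The sleeve is largely hidden in the last pictures. What shows of it in the side view is upright under the foot, but I did not measure its shift.
- **Other things:** the robot's path kept clear of the mug, bush, block and cap. The block and part of the cap show in the last side picture; I did not measure any of the four again. The wrist force was near zero when I handed the job in.

No check failed, though the hand-in itself gives no verdict.

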